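# Thread the stray napkin ring onto the ring bar and put the bar back in its rack

### The arm

A 7-joint arm with a two-finger parallel gripper is mounted at the origin on a cart in front of the work surface, level with it; the furniture and walls round the work are solid. World frame = base frame: x ahead of the robot, y to its left, z up, the work surface at z = 0. Lengths are in mm, angles in rad, forces in N, time in s.
With the tool pointing down it reaches from about 350 to 900 mm from the base axis. Payload 8.1 kg.
Tool frame: the origin (TCP) lies at the very end of the fingers, on their centre line; the grasp point (between the pads) lies 19 mm behind it; z points along the fingers, y is the line along which they close (so a half turn about z gives the same grasp; the last joint's range is limited). The gripper opens to 92 mm and grips with 3 to 60 N. Pads are 19 mm wide; open, the fingers measure 130 mm over their backs; the gripper's body (75 mm by 190 mm) begins 47 mm behind the grasp point.
Start: joints at [-1.426, 0.434, 0.025, 1.573, -0.012, 1.134, -0.075], TCP at [153.322, 605.916, 226.742] pointing down, gripper open.
Joint ranges: [-2.62, 2.62], [-0.44, 2.09], [-1.27, 1.32], [0.08, 2.57], [-1.32, 4.46], [0.12, 2], [-2.74, 2.74]. Speed limits (rad/s): [2.22, 2.22, 3.01, 3.01, 3.14, 3.14, 3.14].

### API

Orientations are given as a rotation vector (axis times angle).
In Python, from cell import get_obs, grab_frame, close_job, recognise, trace, mark_of gives the robot as it stands. The module is installed in compiled form; this text tells all that it offers.
- The arm moves only by the tool carry_out, never from a script. Its argument "targets" is a list of rows, each an object of numbers: "x", "y", "z": the shift along the tool's x, y, z in mm; "spin": the turn about the tool's z in degrees; "jaw": the closure in counts, from 0 (fully open) to 255 (shut). A call has 1 to 20 rows; each row is the pose to reach, as a shift and turn from the pose commanded when the call began, along the tool's axes at that moment; what a row does not reach only later rows make up. A row lasts 1/8 s, in which the tool goes at most 62.5 mm and 10.7 degrees, less where a joint would pass 70% of its speed; a pose out of reach is approached as far as the arm can. A call with a gripper value outside its range is refused whole. The fingers move at their own pace and stop on an object; "force" is the grip in N (left out, the last holds). Time passes only in rows, so rows that repeat a pose let the fingers close. It gives the time, the measured TCP pose, the force, the opening and the grip force at its end, in the units of the state.
- get_obs(): the state, without advancing time (a new reading comes with each control period).
- grab_frame(name): name is "scene" or "top" or "wrist"; returns a dict with "img" (420x560x3 uint8, red, green, blue), "fx", "fy", "cx", "cy" (pixels), "D" ([k1, k2, p1, p2, k3] as OpenCV has them; the pictures are not rectified), "R" (3x3) and "t" (3): a world point X has camera coordinates R X + t; the wrist camera has in their place "hand_eye" (4x4, takes a point from camera to tool coordinates, whose origin is the TCP and whose axes are the flange's). Camera axes: x right, y down, z forward; pixel columns grow to the right and rows downward; lengths in mm; the calibration is good to about 2 mm. A picture is of the moment at which its call begins: read the wrist's pose just before it. There is no depth.
- close_job(): hands the job in; it is judged then, once.
Trained networks look in the newest picture that a camera, given by its name, has taken for a name from the list of things; names that differ only in an ending like _2 or _b are one class to them, and where a whole thing is asked for, a point or a joint stands for the part that bears it (a point fixed in the world has none). Each returns a list of dicts, best first, with "conf" (0 to 1); they miss things now and then, are a little off and sometimes report something else, mostly with a low value. They report only what shows in the picture. A call takes as long as a camera call. They do not tell look-alikes from the thing itself.
- recognise(camera, target): "centre" ([x, y, z] in mm, in world coordinates, good to about 4 mm: the middle of the surface that is visible of it).
- trace(camera, target): "region" (420x560 bool, what is visible of it).
- mark_of(camera, target): "centre" ([x, y, z] in mm, in world coordinates, good to about 4 mm: a listed point, or the origin of a listed thing).
The state is a dict: "time": time; "qpos": joint angles; "qd": joint speeds; "effort": joint torques, N m; "eef_pos": TCP position; "tcp_rot": TCP orientation; "contact_force": force on the tool from outside, world axes, zero at the start; "torque": the same for the moment, N m; "width": finger opening in mm; "grip_force": force on a finger pad.
Only numpy, scipy, OpenCV 4.12 (cv2) and the standard library are available. Lean on these libraries where they do the work, as an engineer would, in place of code of your own. Each camera call takes 0.05 s, during which the arm holds its last target. There are 200 camera calls.

### The job

Take the ring bar out of its two-fork rack by its handle and thread it tip first through the wooden napkin ring lying in the cradle. Push on until the bar's stop collar presses the ring firmly against the sprung back stop, feeling for about 11 N, held for half a second and never over 18 N. Then ease off, lift the ring out on the bar and gently lay the bar back in both forks as it lay before, with the ring hanging between them; never touch the ring with the gripper, drop it or disturb the other things.

Things in the scene. Friction and masses are not known exactly. Their poses are not given: they have to be found in the camera images.
- bar: Wooden ring bar, 222 mm long, 0.13 kg. Origin: middle of its dark flat-sided handle, on the bar's axis; +x along the axis to the free tip, z up as it lies. Handle 64 mm long (x -32 to +32), 26 wide (y), 30 high (z). From x = 32 a pale round dowel, 24 mm diameter, runs to the tip. A steel stop collar (40 mm diameter, 14 long) is clamped tight on the dowel; it does not slip in use.
- bar_tip (a point): Centre of the bar's tip, at x = 190 mm of the bar; the last 12 mm taper to 12 mm diameter. The stop collar is set differently each time and not measured: its tip-side face lies anywhere from x = 80 to 110 mm in the bar's frame, so the place where the ring is home must be felt.
- napkin_ring: Plain turned wooden napkin ring, a tube 40 mm long, 46 mm outer and 30 mm bore diameter, about 0.06 kg, lying in the cradle with its bore level. Origin: its centre, on the bore's axis; x axis: the bore's axis, at the start pointing like the cradle's +x. It may roll about that axis.
- cradle: Wooden cradle fixed to the stand: block 90 mm long (x -40 to +50), 68 wide, 45 high, with a 30 mm wide open groove along x in which the ring lies. Origin under its middle on the stand's top; z up; thread the bar in the +x direction. The ring's axis lies at y = 0, z = 61 mm; its centre starts at x -16 to 0 mm and slides freely along x.
- back_face (a point): On the ring's axis, at the rest place of the front of the cradle's steel back stop (cradle x = 22 mm, z = 61 mm). Two 13 mm wide prongs, 33 mm apart, up to z = 83 mm, joined by a low bridge with its top at z = 49 mm: open above, and the dowel passes between them. They yield in +x by spring, 1 mm per 6 N, at most 5 mm, then rigid.
- rack: Rack fixed to the stand: wooden base 172 by 70 by 12 mm with two steel Y forks at x = -59 and +59 mm. Origin under the base's middle on the stand's top, z up, +x where the bar's tip points when it lies there. Seated, the dowel's axis is level at y = 0, z = 85 mm and the bar's origin at about x = -108 mm, the handle overhanging beyond the fork at x = -59.
- fork_near (a point): Where the dowel's axis passes over the fork nearer the handle (rack x = -59, z = 85 mm). Each fork is a 90 degree V of 8 mm round rod, opening upward, prong tips 52 mm apart at z = 88 mm. Handle, collar and ring must not sit on a fork.
- fork_far (a point): The same point of the fork nearer the tip (rack x = +59, z = 85 mm). The ring must hang between the two forks.
- cork: Wine cork lying on the stand, 23 by 44 mm; a bystander, leave it. Origin at its underside.
- stopper: Bottle stopper standing on its head, 33 mm wide, 48 mm high; a bystander. Origin at its underside.
- jigger: Steel double jigger, 41 mm wide, 97 mm high; a bystander. Origin at its underside.
- matchbox: Matchbox 46 by 78 by 18 mm; a bystander. Origin at its underside.
- cellar: Round wooden salt cellar, 70 mm wide, 67 mm high; a bystander. Origin at its underside.
- bitters: Small bottle with a dropper top, 47 mm wide, 138 mm high; a bystander. Origin at its underside.
Not all that is in view belongs to the job. Leave any black look-alike of the cradle alone.

How it is judged (in metres and radians):
On the way, in this order (a step that is already met when the one before it is completed fails the run):
1. the bar is through the ring and the ring is pressed up to the stop collar with 7 to 18 N, held 0.3 s, in the cradle (x of napkin_ring in the frame of bar between 0.095 and 0.136 m and y of napkin_ring in the frame of bar between -0.008 and 0.008 m and z of napkin_ring in the frame of bar between -0.008 and 0.008 m and contact force between bar and napkin_ring between 7 and 18 N and contact force between napkin_ring and cradle above 4 N and angle between the x axis of bar and the x axis of napkin_ring, either way round below 0.15 rad), for 0.3 s.
2. the ring is lifted clear of the cradle on the bar (x of napkin_ring in the frame of bar between 0.095 and 0.136 m and y of napkin_ring in the frame of bar between -0.008 and 0.008 m and z of napkin_ring in the frame of bar between -0.008 and 0.008 m and z of napkin_ring in the frame of cradle above 0.115 m), for 0.1 s.
At the end, for the whole second after the job is handed in: Bar at rest, released, in both forks, pointing as before: origin within 16, 8, 6 mm (x, y, z) of [-108, 0, 85] mm in the rack frame, axis within 0.1 rad of the rack's x; ring hanging still on it, centre 95 to 136 mm along the bar from its origin, not touching the rack (x of bar in the frame of rack between -0.124 and -0.092 m and y of bar in the frame of rack between -0.008 and 0.008 m and z of bar in the frame of rack between 0.079 and 0.091 m and angle between the x axis of bar and the x axis of rack, either way round below 0.1 rad and x of napkin_ring in the frame of bar between 0.095 and 0.136 m and y of napkin_ring in the frame of bar between -0.008 and 0.008 m and z of napkin_ring in the frame of bar between -0.008 and 0.008 m and linear speed of each of bar, napkin_ring below 0.02 m/s and contact force between napkin_ring and rack below 0.2 N and contact force between bar and rack above 0.3 N).
It fails at once if bar and ring pressed together with more than 18 N (contact force between bar and napkin_ring above 18 N).
It fails at once if the bar presses on cradle, back stop or rack with more than 20 N (contact force between bar and cradle above 20 N or contact force between bar and rack above 20 N).
It fails at once if the gripper's fingers touch the ring (contact force between the fingers and napkin_ring above 0.5 N).
It fails at once if the ring falls out of the cradle or off the bar (height (world z) of napkin_ring below 0.045 m).
It fails at once if another thing on the stand is pushed more than 30 mm (distance of any of cork, stopper, jigger, matchbox, cellar, bitters from where it was at the start of the episode above 0.03 m).
It also fails if it takes over 58 s, if anything falls off the work surface, if the arm or the gripper's body presses on something with over 40 N, if the wrist force passes 120 N, or if a joint passes its speed limit or range.

## Working session

There is one attempt and no reset: what is moved stays moved. The work goes in short steps, Python scripts to look and compute and a tool call to move; the robot and the scene stay as the last step left them, time stands still between calls to the robot, and variables do not carry over. Pictures are saved under pics/ and viewed, at most 14 in all, crops included, and the job is handed in when it is done.

Besides the shell and the picture viewer there is one more tool, called after ">>>" as name(argument=value, ...) on one line, values as JSON. carry_out: Moves the arm, as the interface text tells. Its arguments: {"type":"object","properties":{"targets":{"type":"array"},"force":{"type":"number"}},"required":["targets"]}

```bash
mkdir -p pics
python3 - <<'E'
from cell import *
import cv2,numpy as np
o=get_obs();print({k:np.round(v,3) for k,v in o.items()})
for c in ("scene","top"):
    f=grab_frame(c);cv2.imwrite(f"pics/{c}0.png",f["img"][...,::-1])
    print(c,np.round(f["R"],3).tolist(),np.round(f["t"]),f["fx"])
    for n in ["bar","bar_tip","napkin_ring","cradle","back_face","rack","fork_near","fork_far"]:
        try:print(n,[(np.round(d["centre"]).tolist(),round(d["conf"],2)) for d in mark_of(c,n)][:3])
        except Exception as e:print(n,e)
    if c=="top":
      for n in ["cork","stopper","jigger","matchbox","cellar","bitters"]:
        print(n,[(np.round(d["centre"]).tolist(),round(d["conf"],2)) for d in mark_of(c,n)][:3])
E
```

```text
{'time': np.float64(0.0), 'qpos': array([-1.426,  0.435,  0.025,  1.574, -0.012,  1.134, -0.075]), 'qd': array([ 0.001,  0.   , -0.001, -0.001,  0.001, -0.   , -0.002]), 'effort': array([ 2.0000e-03, -6.6786e+01,  9.8600e-01, -3.1445e+01, -6.0000e-02,
        4.3000e-02,  0.0000e+00]), 'eef_pos': array([153.212, 605.417, 225.959]), 'tcp_rot': array([-3.880e-01, -3.117e+00,  2.000e-03]), 'contact_force': array([ 1.049, -0.133, -0.004]), 'torque': array([-0.037,  0.018,  0.022]), 'grip_force': np.float64(0.0), 'width': np.float64(91.837)}
scene [[-0.979, 0.201, -0.014], [0.109, 0.471, -0.875], [-0.169, -0.859, -0.483]] [ 503.   48. 1027.] 380.61533508224943
bar [([632.0, 1.0, 85.0], 0.65)]
bar_tip [([596.0, 193.0, 83.0], 0.75)]
napkin_ring [([439.0, 163.0, 64.0], 0.89), ([613.0, 112.0, -1.0], 0.36)]
cradle [([434.0, 162.0, 2.0], 0.74), ([541.0, -114.0, 0.0], 0.61)]
back_face [([547.0, -91.0, 60.0], 0.88), ([438.0, 188.0, 60.0], 0.57)]
rack [([611.0, 112.0, -1.0], 0.95), ([435.0, 160.0, 1.0], 0.26)]
fork_near [([624.0, 58.0, 85.0], 0.57), ([607.0, 172.0, 88.0], 0.24)]
fork_far [([543.0,
[... 216 characters left out ...]
.0, 192.0, 86.0], 0.98)]
napkin_ring [([438.0, 163.0, 64.0], 0.65)]
cradle [([544.0, -107.0, 1.0], 0.82), ([434.0, 165.0, -2.0], 0.56), ([598.0, 169.0, 84.0], 0.2)]
back_face [([436.0, 184.0, 63.0], 0.77), ([545.0, -86.0, 61.0], 0.73), ([439.0, 164.0, 61.0], 0.71)]
rack [([612.0, 117.0, -2.0], 0.7)]
fork_near [([623.0, 56.0, 85.0], 0.82), ([541.0, -377.0, -0.0], 0.35), ([449.0, -367.0, 4.0], 0.26)]
fork_far [([604.0, 172.0, 84.0], 0.92)]
cork [([529.0, 118.0, 1.0], 0.44)]
stopper [([529.0, 220.0, -4.0], 0.54)]
jigger [([634.0, 5.0, 89.0], 0.17)]
matchbox [([492.0, -268.0, -3.0], 0.68)]
cellar [([451.0, -366.0, 1.0], 0.74)]
bitters [([530.0, 216.0, -1.0], 0.59), ([540.0, -377.0, -0.0], 0.55)]
```

View pics/top0.png

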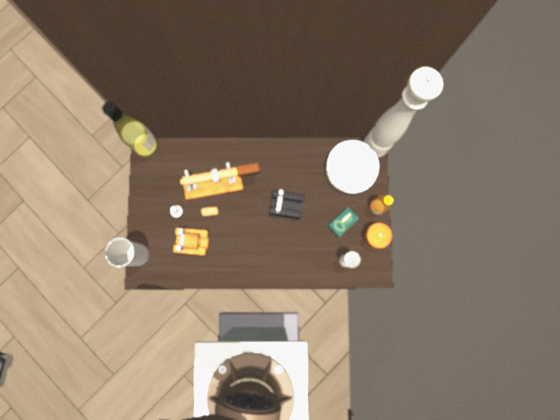

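View pics/scene0.png

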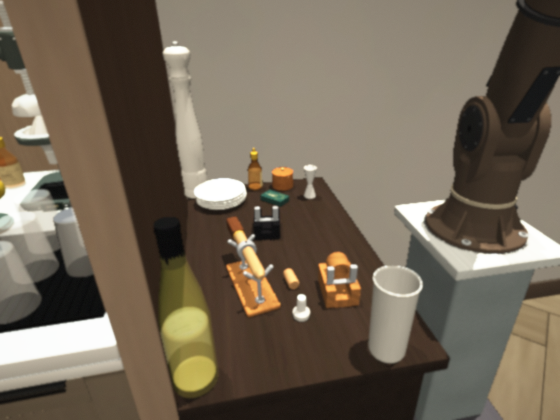

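The top view shows the bar with its handle at (250,170) and tip at (183,181). The orange cradle with the ring is at (190,241), and the black look-alike is at (287,204). A tall glass stands at (120,252). There is a wall behind the bar, its foot along row 137.

```bash
cat > h.py <<'E'
from cell import *
import cv2,numpy as np
from scipy.spatial.transform import Rotation as Ro
def cam(f,pose=None):
    K=np.array([[f["fx"],0,f["cx"]],[0,f["fy"],f["cy"]],[0,0,1.]]);D=np.array(f["D"],float)
    if "hand_eye" in f:
        p,r=pose; T=np.eye(4);T[:3,:3]=Ro.from_rotvec(r).as_matrix();T[:3,3]=p
        M=np.linalg.inv(T@np.array(f["hand_eye"]));return K,D,M[:3,:3],M[:3,3]
    return K,D,np.array(f["R"]),np.array(f["t"])
def shot(c,name=None):
    o=get_obs();f=grab_frame(c)
    if name:cv2.imwrite(f"pics/{name}.png",f["img"][...,::-1])
    return f,cam(f,(o["eef_pos"],o["tcp_rot"]))
def onz(C,uv,z):
    K,D,R,t=C;uv=np.array(uv,float).reshape(-1,1,2)
    d=np.c_[cv2.undistortPoints(uv,K,D)[:,0],np.ones(len(uv))]@R;c=-R.T@t
    return c+d*((z-c[2])/d[:,2:])
def proj(C,X):
    K,D,R,t=C;return cv2.projectPoints(np.array(X,float).reshape(-1,1,3),cv2.Rodrigues(R)[0],t,K,D)[0][:,0]
def marks(c,names,which=mark_of):
    for n in names:print(c,n,[(np.round(d["centre"],1).tolist(),round(d["conf"],2)) for d in which(c,n)][:3])
def st():
    o=get_obs();R=Ro.from_rotvec(o["tcp_rot"]).as_matrix()
    print("t",round(float(o["time"]),2),"p",np.round(o["eef_pos"],1),"x",np.round(R[:,0],4),"y",np.round(R[:,1],4),"F",np.round(o["contact_force"],1),"w",round(float(o["width"]),1),"gf",round(float(o["grip_force"]),1));return o,R
E
python3 - <<'E'
from h import *
f,C=shot("top")
print("wall",onz(C,[(130,137),(260,137),(388,137)],0).round())
print("glass base",onz(C,[(147,252)],0).round(),"rim",onz(C,[(120,252),(106,252),(134,252)],150).round())
print("bottle",onz(C,[(157,145)],0).round())
st()
f,C=shot("wrist","w0")
E
```

```text
wall [[ 759.  373.    0.]
 [ 757.  -27.    0.]
 [ 757. -420.    0.]]
glass base [[408. 305.   0.]] rim [[400. 329. 150.]
 [400. 366. 150.]
 [400. 292. 150.]]
bottle [[733. 288.   0.]]
t 1.25 p [153.3 605.9 226.7] x [-0.9694  0.2453 -0.    ] y [0.2453 0.9694 0.    ] F [-0.1 -0.6 -0.4] w 91.7 gf 0.0
```

>>> carry_out(targets=[{"x":0,"y":0,"z":-60,"spin":10},{"x":0,"y":0,"z":-100,"spin":20},{"x":-60,"y":-30,"z":-110,"spin":30}])

```text
validation failed for argument at $.ta...
```

>>> carry_out(targets=[{"x":0,"y":0,"z":-60,"spin":0,"jaw":0},{"x":0,"y":0,"z":-110,"spin":0,"jaw":0},{"x":-45,"y":-33,"z":-110,"spin":6,"jaw":0},{"x":-90,"y":-65,"z":-110,"spin":12,"jaw":0},{"x":-140,"y":-100,"z":-110,"spin":18,"jaw":0},{"x":-190,"y":-136,"z":-110,"spin":24,"jaw":0},{"x":-240,"y":-172,"z":-110,"spin":30,"jaw":0},{"x":-290,"y":-208,"z":-110,"spin":36,"jaw":0},{"x":-340,"y":-244,"z":-110,"spin":42,"jaw":0},{"x":-390,"y":-280,"z":-110,"spin":48,"jaw":0},{"x":-440,"y":-316,"z":-110,"spin":54,"jaw":0},{"x":-490,"y":-352,"z":-110,"spin":60,"jaw":0},{"x":-530,"y":-381,"z":-110,"spin":66,"jaw":0},{"x":-565,"y":-410,"z":-110,"spin":66,"jaw":0},{"x":-565,"y":-410,"z":-110,"spin":66,"jaw":0},{"x":-565,"y":-410,"z":-110,"spin":66,"jaw":0}])

```text
time: 3.3
eef_pos: [600.2, 70.4, 336.5]
tcp_rot: [-2.023, -2.403, -0.0]
contact_force: [-1.0, 1.6, 0.2]
width: 91.6
grip_force: 0.0
```

Run:
```python
from h import *
st()
f,C=shot("wrist","w1")
marks("wrist",["bar","bar_tip","fork_near","fork_far","rack","napkin_ring","cradle","back_face"])
print("cam",(-C[2].T@C[3]).round(),C[2].round(2).tolist())
```

```text
t 3.3 p [600.2  70.4 336.5] x [-1.704e-01  9.854e-01  6.000e-04] y [ 9.854e-01  1.704e-01 -5.000e-04] F [-1.   1.6  0.2] w 91.6 gf 0.0
wrist bar [([631.7, 1.9, 86.3], 0.81)]
wrist bar_tip [([597.9, 192.7, 84.0], 0.7), ([435.2, 165.9, -2.6], 0.4), ([496.5, -272.4, -1.1], 0.15)]
wrist fork_near [([436.5, 167.9, -4.5], 0.54)]
wrist fork_far [([603.3, 174.7, 86.2], 0.88), ([598.7, 195.1, 82.5], 0.21)]
wrist rack [([613.1, 113.1, 0.3], 0.87)]
wrist napkin_ring [([627.5, 58.3, 82.4], 0.69), ([433.2, 160.2, 61.9], 0.64)]
wrist cradle [([540.7, -114.9, 1.9], 0.96), ([434.0, 164.6, -4.6], 0.93)]
wrist back_face [([550.6, -89.1, 59.4], 0.92), ([437.0, 184.9, 62.9], 0.77), ([529.0, 122.1, -1.8], 0.27)]
cam [585. 154. 495.] [[0.99, 0.17, -0.0], [0.16, -0.94, 0.31], [0.05, -0.3, -0.95]]
```

View pics/w1.png

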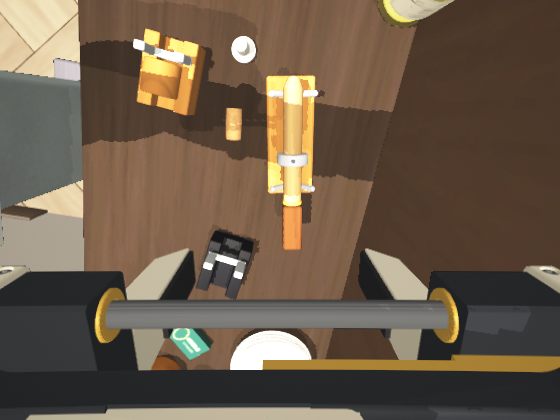

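The wrist view shows the bar upright from its tip (292,77) to the handle end (292,248), with the collar at (292,160). The cradle and ring are at (172,72), with the steel back stop at (165,50). Next I fit the axes.

Run:
```python
from h import *
f,C=shot("wrist")
r=trace("wrist","bar")
for d in r[:2]:
    m=d["region"];ys,xs=np.nonzero(m);print(d["conf"],m.sum(),xs.min(),xs.max(),ys.min(),ys.max())
m=r[0]["region"]
rows=[(np.nonzero(m[v])[0].mean(),v) for v in range(m.nonzero()[0].min()+3,m.nonzero()[0].max()-2) if m[v].sum()>5]
P=onz(C,rows,85);vx,vy,x0,y0=cv2.fitLine(P[:,:2].astype(np.float32),cv2.DIST_HUBER,0,.01,.01).ravel()
print("bar axis az",np.degrees(np.arctan2(vy,vx)),"x at y=0",x0-vx/vy*y0, "ends",P[0].round(1),P[-1].round(1))
hsv=cv2.cvtColor(f["img"],cv2.COLOR_RGB2HSV)
for n in ["cradle","napkin_ring"]:
  for d in trace("wrist",n)[:3]:
    m=d["region"].astype(np.uint8);ys,xs=np.nonzero(m);print(n,d["conf"],m.sum(),xs.min(),xs.max(),ys.min(),ys.max())
    c=max(cv2.findContours(m,0,2)[0],key=cv2.contourArea);b=cv2.boxPoints(cv2.minAreaRect(c));print(onz(C,b,45 if n=="cradle" else 61).round(1).tolist())
cv2.imwrite("pics/w1c.png",cv2.resize(f["img"][20:130,110:330,::-1],None,fx=3.6,fy=3.6,interpolation=cv2.INTER_CUBIC))
```

```text
0.68 3480 277 307 76 249
0.43 3127 266 317 75 192
bar axis az -79.67842 x at y=0 632.5693 ends [598.2 188.5  85. ] [637.8 -27.1  85. ]
cradle 0.87 2470 197 253 230 298
[[502.0, -143.2, 45.0], [520.1, -36.3, 45.0], [585.4, -46.8, 45.0], [571.3, -156.1, 45.0]]
cradle 0.55 3124 133 204 28 114
[[380.1, 121.4, 45.0], [394.8, 217.1, 45.0], [484.5, 220.0, 45.0], [476.5, 123.0, 45.0]]
napkin_ring 0.55 1332 140 181 57 97
[[405.3, 142.0, 61.0], [412.7, 184.8, 61.0], [461.0, 184.6, 61.0], [455.1, 141.5, 61.0]]
```

View pics/w1c.png

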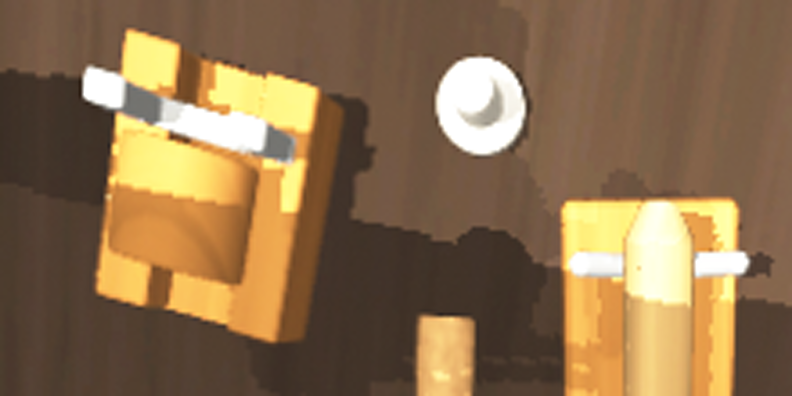

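>>> carry_out(targets=[{"x":40,"y":-45,"z":20,"spin":7,"jaw":0},{"x":80,"y":-90,"z":50,"spin":14,"jaw":0},{"x":126,"y":-135,"z":90,"spin":14,"jaw":0},{"x":126,"y":-141,"z":97,"spin":14,"jaw":0},{"x":126,"y":-141,"z":97,"spin":14,"jaw":0},{"x":126,"y":-141,"z":97,"spin":14,"jaw":0}])

```text
time: 4.7
eef_pos: [441.4, 169.6, 240.6]
tcp_rot: [2.302, 2.137, 0.002]
contact_force: [-0.0, 0.0, -0.2]
width: 91.7
grip_force: 0.0
```

Run:
```python
from h import *
st()
f,C=shot("wrist","w2")
marks("wrist",["napkin_ring","cradle","back_face"])
for n in ["napkin_ring"]:
  for d in trace("wrist",n)[:1]:
    m=d["region"].astype(np.uint8);c=max(cv2.findContours(m,0,2)[0],key=cv2.contourArea);b=cv2.boxPoints(cv2.minAreaRect(c));print(n,b.round(),onz(C,b,61).round(1).tolist())
```

```text
t 4.7 p [441.4 169.6 240.6] x [7.420e-02 9.972e-01 6.000e-04] y [ 0.9972 -0.0742  0.0016] F [-0.   0.  -0.2] w 91.7 gf 0.0
wrist napkin_ring [([434.7, 162.2, 62.2], 0.59)]
wrist cradle [([541.2, -110.7, 0.6], 0.8), ([435.8, 165.2, -3.8], 0.72)]
wrist back_face [([435.4, 188.6, 62.7], 0.76), ([549.1, -89.2, 55.2], 0.57)]
napkin_ring [[252. 174.]
 [293. 174.]
 [293. 218.]
 [252. 218.]] [[415.2, 187.5, 61.0], [459.6, 184.2, 61.0], [456.7, 133.5, 61.0], [410.2, 137.0, 61.0]]
```

View pics/w2.png

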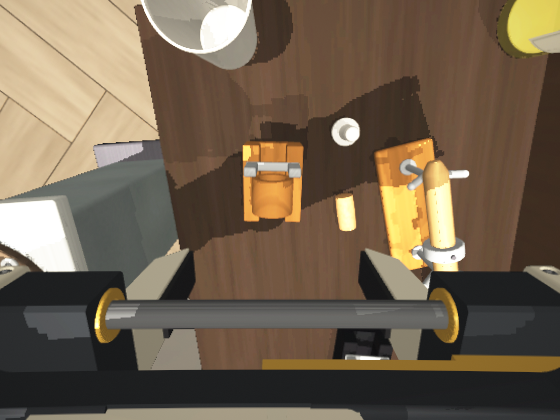

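The wrist view shows the cradle upright, its top edges at columns 244 to 302. The ring spans (252–293, 174–218), with the prongs at (272,168).

Run:
```python
from h import *
f,C=shot("wrist")
g=f["img"].astype(int);hsv=cv2.cvtColor(f["img"],cv2.COLOR_RGB2HSV)
m=[d["region"] for d in trace("wrist","cradle") if d["region"][140:222,240:305].sum()>500][0]
ys=np.nonzero(m.sum(1)>20)[0];print("rows",ys.min(),ys.max())
sat=cv2.cvtColor(f["img"],cv2.COLOR_RGB2HSV)[...,1].astype(int);red=g[...,0]-g[...,2]
L=[];Rr=[];Cn=[]
for v in list(range(148,158))+list(range(185,217)):
    row=red[v].astype(float);ins=np.nonzero(row[225:320]>90)[0]+225
    def sub(i,s):  # subpixel crossing at 70
        a,b=row[i+s],row[i];return i+s*(b-90)/(b-a) if b!=a else i
    l,r=sub(ins.min(),-1),sub(ins.max(),1);L.append((l,v));Rr.append((r,v))
print([(round(a[0],1),round(b[0],1),a[1]) for a,b in zip(L,Rr)][::3])
for n,E in (("L",L),("R",Rr)):
    P=onz(C,E,45);a=np.polyfit(P[:,1],P[:,0],1);res=P[:,0]-np.polyval(a,P[:,1]);k=abs(res)<2;a=np.polyfit(P[k,1],P[k,0],1)
    print(n,"az",90-np.degrees(np.arctan(a[0])),"x at y=165",np.polyval(a,165).round(1),"std",res.std().round(2),"ends",P[0].round(1),P[-1].round(1))
print("top row/bot row mid on z45",onz(C,[(273,ys.min()),(273,ys.max()+1)],45).round(1))
# ring edges at bore height
for v in (185,192,200,208):print(v,red[v,244:304:1].tolist())
cv2.imwrite("pics/w2c.png",cv2.resize(f["img"][130:230,230:320,::-1],None,fx=6,fy=6,interpolation=cv2.INTER_CUBIC))
```

```text
rows 140 221
[(np.float64(242.3), np.float64(303.4), 148), (np.float64(242.3), np.float64(303.4), 151), (np.float64(242.4), np.float64(303.4), 154), (np.float64(242.6), np.float64(303.1), 157), (np.float64(243.4), np.float64(301.6), 187), (np.float64(243.4), np.float64(301.6), 190), (np.float64(243.4), np.float64(301.5), 193), (np.float64(243.4), np.float64(301.5), 196), (np.float64(243.4), np.float64(301.5), 199), (np.float64(243.4), np.float64(301.3), 202), (np.float64(243.4), np.float64(301.2), 205), (np.float64(243.4), np.float64(300.8), 208), (np.float64(243.4), np.float64(300.7), 211), (np.float64(243.4), np.float64(300.6), 214)]
L az 84.87864622757392 x at y=165 401.0 std 0.15 ends [405.3 214.1  45. ] [398.3 134.7  45. ]
R az 84.79007163756683 x at y=165 468.9 std 0.14 ends [472.8 209.   45. ] [465.7 129.7  45. ]
top row/bot row mid on z45 [[439.9 220.2  45. ]
 [432.4 124.5  45. ]]
185 [160, 163, 163, 164, 165, 165, 166, 150, 111, 100, 116, 128, 136, 142, 146, 151, 154, 159, 160, 160, 161, 163, 161, 163, 163, 163, 163, 162, 161, 161, 163, 163, 162, 161, 164, 163, 161, 161, 162
[... 312 characters left out ...]
2, 159, 158, 153, 150, 147, 141, 130, 124, 148, 163, 163, 164, 163, 164, 164, 161, 160, 31, 26]
200 [159, 163, 164, 162, 163, 162, 149, 148, 115, 115, 129, 138, 142, 146, 151, 150, 151, 153, 155, 155, 157, 158, 158, 160, 158, 157, 158, 159, 159, 159, 159, 159, 158, 160, 159, 161, 161, 160, 161, 161, 161, 158, 158, 152, 150, 145, 137, 124, 116, 157, 162, 163, 164, 164, 163, 163, 161, 153, 28, 28]
208 [157, 163, 163, 164, 164, 164, 164, 164, 131, 106, 125, 131, 132, 136, 137, 142, 148, 154, 157, 158, 157, 160, 161, 157, 160, 161, 162, 161, 161, 161, 159, 158, 160, 161, 160, 160, 159, 158, 156, 152, 146, 143, 140, 135, 134, 135, 134, 121, 117, 162, 161, 162, 163, 164, 164, 163, 160, 75, 27, 29]
```

View pics/w2c.png

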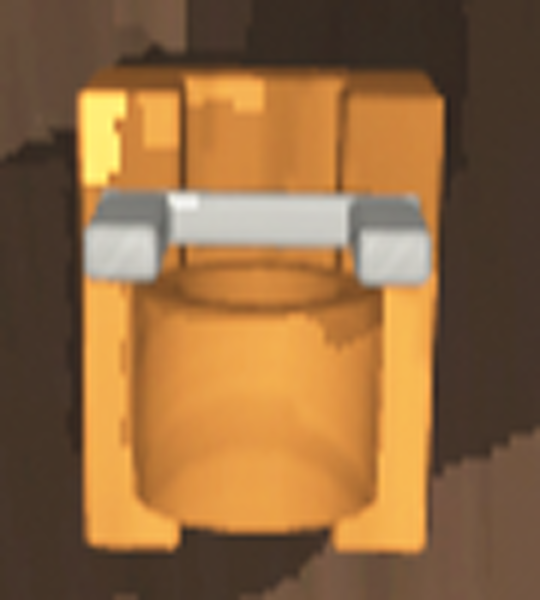

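>>> carry_out(targets=[{"x":-35,"y":50,"z":0,"spin":-5,"jaw":0},{"x":-70,"y":100,"z":15,"spin":-10,"jaw":0},{"x":-105,"y":150,"z":40,"spin":-14.6,"jaw":0},{"x":-144,"y":195,"z":75,"spin":-14.6,"jaw":0},{"x":-144,"y":200.4,"z":90,"spin":-14.6,"jaw":0},{"x":-144,"y":200.4,"z":90,"spin":-14.6,"jaw":0},{"x":-144,"y":200.4,"z":90,"spin":-14.6,"jaw":0}])

```text
time: 5.92
eef_pos: [629.2, 12.5, 150.3]
tcp_rot: [-2.01, -2.414, -0.001]
contact_force: [0.3, 0.6, 0.2]
width: 91.7
grip_force: 0.0
```

Run:
```python
from h import *
o,R=st()
f,C=shot("wrist","w3")
marks("wrist",["bar","bar_tip","fork_near","fork_far"])
m=trace("wrist","bar")[0]["region"]
ys=m.nonzero()[0];rows=[(np.nonzero(m[v])[0].mean(),v) for v in range(ys.min()+3,ys.max()-2) if m[v].sum()>5]
P=onz(C,rows,85);a=np.polyfit(P[:,1],P[:,0],1)
print("az",90-np.degrees(np.arctan(a[0])),"x@y=11",np.polyval(a,11),"ends",P[0].round(1),P[-1].round(1))
```

```text
t 5.92 p [629.2  12.5 150.3] x [-1.812e-01  9.834e-01  5.000e-04] y [9.834e-01 1.812e-01 3.000e-04] F [0.3 0.6 0.2] w 91.7 gf 0.0
wrist bar [([631.1, 2.0, 86.5], 0.9)]
wrist bar_tip []
wrist fork_near []
wrist fork_far []
az 100.27728763216399 x@y=11 630.5853345252332 ends [604.7 155.3  85. ] [638.4 -31.   85. ]
```

View pics/w3.png

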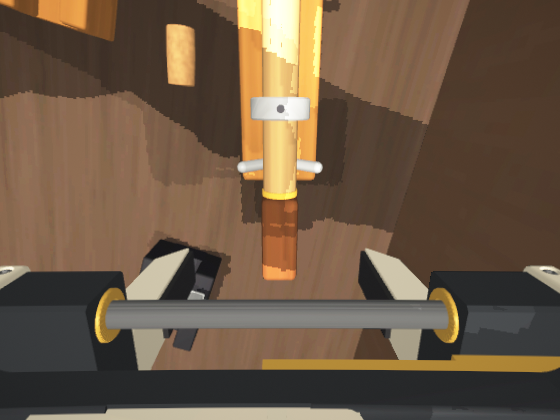

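The wrist view shows the bar centred at column 280. The collar is at rows 97–118, the near fork at row 167 and the handle at rows 195–278, and the path between the fingers is clear.

>>> carry_out(targets=[{"x":0,"y":1,"z":30,"spin":0.2,"jaw":0},{"x":0,"y":1,"z":60,"spin":0.2,"jaw":0},{"x":0,"y":1,"z":80,"spin":0.2,"jaw":0},{"x":0,"y":1,"z":84,"spin":0.2,"jaw":0},{"x":0,"y":1,"z":84,"spin":0.2,"jaw":0},{"x":0,"y":1,"z":84,"spin":0.2,"jaw":0}])

```text
time: 6.98
eef_pos: [631.2, 11.8, 66.8]
tcp_rot: [2.015, 2.409, 0.002]
contact_force: [0.0, 0.0, -0.7]
width: 91.5
grip_force: 0.0
```

```bash
python3 - <<'E'
from h import *
o,R=st();f,C=shot("wrist")
import pickle
E
python3 - <<'E'
import sys;sys.path.insert(0,'.')
from h import *
# collar from previous view (pose at t=5.92)
f,_=shot("wrist")
C=cam(f,(np.array([629.2,12.5,150.3]),np.array([-2.01,-2.414,-0.001])))
d=np.array([-.1785,.984,0])
for n,v,z in (("collar tip face",97,100),("collar rear",118,105),("handle front",197,98),("handle rear",278,100)):
    P=onz(C,[(280,v)],z)[0];print(n,P.round(1),(P@d).round(1))
E
```

```text
t 6.97 p [631.2  11.8  66.8] x [-1.770e-01  9.842e-01 -1.000e-04] y [0.9842 0.177  0.0017] F [ 0.   0.  -0.7] w 91.5 gf 0.0
collar tip face [613.9 102.1 100. ] -9.1
collar rear [616.2  90.  105. ] -21.4
handle front [626.   38.1  98. ] -74.2
handle rear [637.5 -23.1 100. ] -136.6
```

>>> carry_out(targets=[{"x":0,"y":0,"z":0,"spin":0,"jaw":255},{"x":0,"y":0,"z":0,"spin":0,"jaw":255},{"x":0,"y":0,"z":0,"spin":0,"jaw":255},{"x":0,"y":0,"z":0,"spin":0,"jaw":255},{"x":0,"y":0,"z":0,"spin":0,"jaw":255},{"x":0,"y":0,"z":0,"spin":0,"jaw":255}], force=40)

```text
time: 7.82
eef_pos: [630.3, 11.9, 65.7]
tcp_rot: [-2.015, -2.41, -0.0]
contact_force: [0.3, 0.7, 0.1]
width: 36.3
grip_force: 0.0
```

Run:
```python
from h import *
st()
```

```text
t 7.83 p [630.3  11.9  65.7] x [-1.771e-01  9.842e-01  1.000e-04] y [ 0.9842  0.1771 -0.    ] F [0.3 0.7 0.1] w 36.3 gf 0.0
```

>>> carry_out(targets=[{"x":0,"y":0,"z":0,"spin":0,"jaw":255},{"x":0,"y":0,"z":0,"spin":0,"jaw":255},{"x":0,"y":0,"z":0,"spin":0,"jaw":255},{"x":0,"y":0,"z":0,"spin":0,"jaw":255}])

```text
time: 8.32
eef_pos: [630.8, 11.9, 65.9]
tcp_rot: [2.015, 2.41, 0.001]
contact_force: [3.5, 0.1, -1.5]
width: 25.8
grip_force: 40.0
```

>>> carry_out(targets=[{"x":0,"y":0,"z":-10,"spin":0,"jaw":255},{"x":0,"y":0,"z":-40,"spin":0,"jaw":255},{"x":0,"y":0,"z":-80,"spin":0,"jaw":255},{"x":0,"y":0,"z":-80,"spin":0,"jaw":255},{"x":0,"y":0,"z":-80,"spin":0,"jaw":255}])

```text
time: 8.95
eef_pos: [629.6, 12.0, 145.4]
tcp_rot: [-2.014, -2.409, 0.001]
contact_force: [-0.4, -0.1, -2.6]
width: 25.7
grip_force: 40.0
```

Run:
```python
from h import *
st()
f,C=shot("wrist","w4")
marks("wrist",["bar","bar_tip"]);shot("scene");marks("scene",["bar","bar_tip"])
```

```text
t 8.95 p [629.6  12.  145.4] x [-1.772e-01  9.842e-01  5.000e-04] y [ 0.9842  0.1772 -0.001 ] F [-0.4 -0.1 -2.6] w 25.7 gf 40.0
wrist bar [([629.4, 1.2, 164.0], 0.7)]
wrist bar_tip []
scene bar [([627.6, 2.3, 163.3], 0.66)]
scene bar_tip [([593.3, 190.8, 160.2], 0.93)]
```

>>> carry_out(targets=[{"x":-15,"y":-40,"z":0,"spin":3,"jaw":255},{"x":-28,"y":-85,"z":0,"spin":6,"jaw":255},{"x":-40,"y":-130,"z":0,"spin":9,"jaw":255},{"x":-52,"y":-175,"z":0,"spin":12,"jaw":255},{"x":-60,"y":-215,"z":0,"spin":15.4,"jaw":255},{"x":-63,"y":-232.7,"z":20,"spin":15.4,"jaw":255},{"x":-63,"y":-232.7,"z":50,"spin":15.4,"jaw":255},{"x":-63,"y":-232.7,"z":70,"spin":15.4,"jaw":255},{"x":-63,"y":-232.7,"z":70,"spin":15.4,"jaw":255},{"x":-63,"y":-232.7,"z":70,"spin":15.4,"jaw":255},{"x":-63,"y":-232.7,"z":70,"spin":15.4,"jaw":255}])

```text
time: 10.62
eef_pos: [413.1, -91.4, 76.4]
tcp_rot: [2.319, 2.118, 0.002]
contact_force: [-0.1, -0.2, -1.4]
width: 25.8
grip_force: 40.0
```

Run:
```python
from h import *
o,R=st();p=o["eef_pos"];c=np.array([.0905,.9959,0]);n=np.array([.9959,-.0905,0]);d=p-[434.9,164.3,0]
print("cradle-frame tcp x",d@c,"lateral",d@n,"axis az",np.degrees(np.arctan2(R[1,0],R[0,0])))
f,C=shot("wrist","w5")
marks("wrist",["bar","bar_tip","napkin_ring","back_face","cradle"])
for k in ("scene","top"):
    shot(k,k+"5");marks(k,["bar","bar_tip","napkin_ring","back_face"])
```

```text
t 10.62 p [413.1 -91.4  76.4] x [9.060e-02 9.959e-01 2.000e-04] y [ 0.9959 -0.0906  0.0014] F [-0.1 -0.2 -1.4] w 25.8 gf 40.0
cradle-frame tcp x -256.601237812336 lateral 1.4616850063988411 axis az 84.80393800280011
wrist bar [([412.9, -100.0, 98.1], 0.73)]
wrist bar_tip []
wrist napkin_ring []
wrist back_face [([547.7, -91.5, 56.0], 0.6)]
wrist cradle [([541.8, -114.0, -0.3], 0.83)]
scene bar [([411.2, -100.8, 95.8], 0.91), ([447.6, -366.6, 1.0], 0.66)]
scene bar_tip [([426.9, 89.6, 96.4], 0.79)]
scene napkin_ring [([439.5, 162.2, 60.4], 0.8)]
scene back_face [([547.7, -91.5, 59.8], 0.77), ([438.5, 187.2, 61.4], 0.65)]
top bar []
top bar_tip [([432.3, 91.2, 97.2], 0.76)]
top napkin_ring [([437.0, 166.2, 57.9], 0.56)]
top back_face [([438.3, 188.7, 62.6], 0.87), ([544.1, -89.9, 61.2], 0.73)]
```

View pics/w5.png

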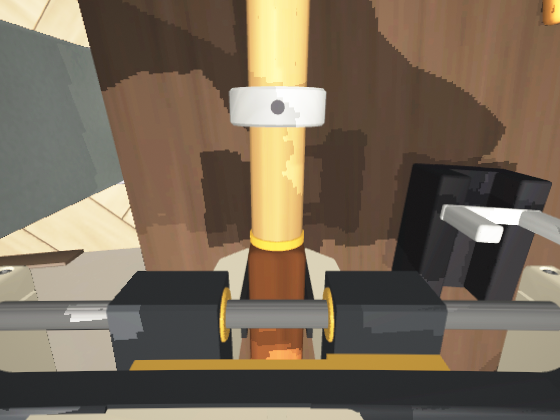

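The wrist view shows the bar straight ahead in the grip, with the collar at (278,107). The look-alike to the right at (480,230) is clear of it. Next I check the averaged pose and the pitch against the scene view.

Run:
```python
from h import *
ps=[]
c=np.array([.0905,.9959,0]);O=np.array([434.9,164.3,0])
for i in range(5):
    o=get_obs();ps.append(o["eef_pos"]);f,C=shot("scene")
p=np.mean(ps,0);R=Ro.from_rotvec(o["tcp_rot"]).as_matrix();print("mean",p.round(1),np.std(ps,0).round(2))
d=p-O;print("lat",d@[.9959,-.0905,0],"x",d@c)
m=trace("scene","bar")[0]["region"]
G=p+[0,0,19.1]
for s in (60,120,150,165,175,181):
    X=G+R[:,0]*s;u,v=proj(C,[X])[0];ui=int(round(u));col=np.nonzero(m[:,ui])[0];row=np.nonzero(m[int(round(v))])[0]
    top=proj(C,[X+[0,0,10]])[0]
    print(s,"pred",u.round(1),v.round(1),"row mid",row.mean() if len(row) else None,len(row),"px/10mm z",(v-top[1]).round(1))
ys,xs=m.nonzero();print("mask",xs.min(),xs.max(),ys.min(),ys.max(),"tip pred row",proj(C,[G+R[:,0]*181.5])[0])
cv2.imwrite("pics/s5c.png",cv2.resize(f["img"][170:330,200:400,::-1],None,fx=4,fy=3.75,interpolation=cv2.INTER_CUBIC))
```

```text
mean [412.5 -91.3  75.7] [0.01 0.01 0.01]
lat 0.8077714027812847 x -256.60145992130083
60 pred 320.5 206.7 row mid 322.0 15 px/10mm z 3.6
120 pred 325.4 219.0 row mid 325.0 11 px/10mm z 3.7
150 pred 328.1 225.7 row mid 328.0 11 px/10mm z 3.8
165 pred 329.5 229.2 row mid 329.0 11 px/10mm z 3.8
175 pred 330.5 231.6 row mid 330.0 9 px/10mm z 3.9
181 pred 331.1 233.0 row mid 329.5 8 px/10mm z 3.9
mask 312 334 185 235 tip pred row [331.09987873 233.16049187]
```

View pics/s5c.png

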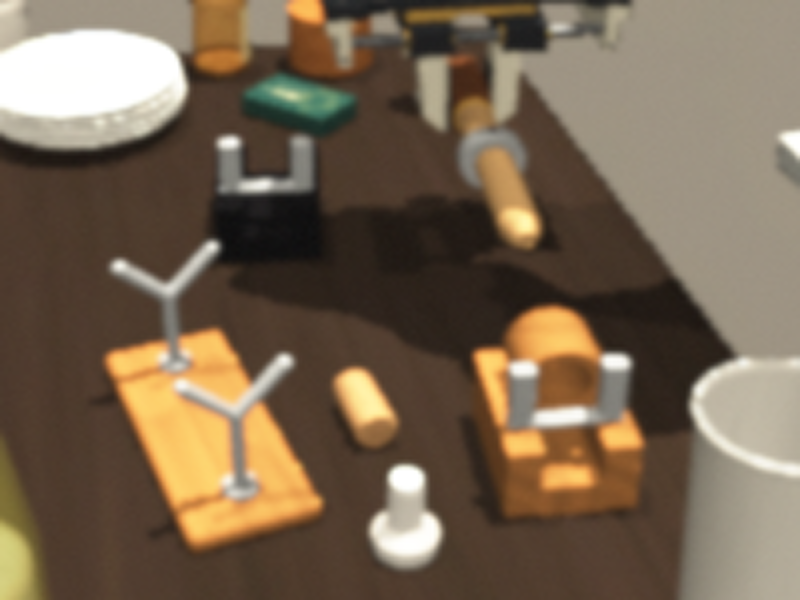

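The scene crop shows the bar held level, with its tip at crop (520,235). The ring and cradle are at (555,390) and the glass at (750,450), clear. The prediction matches within 1 px, so I descend and enter slowly.

>>> carry_out(targets=[{"x":0,"y":-0.8,"z":15,"spin":0,"jaw":255},{"x":0,"y":-0.8,"z":30,"spin":0,"jaw":255},{"x":0,"y":-0.8,"z":33.8,"spin":0,"jaw":255},{"x":10,"y":-0.8,"z":33.8,"spin":0,"jaw":255},{"x":20,"y":-0.8,"z":33.8,"spin":0,"jaw":255},{"x":30,"y":-0.8,"z":33.8,"spin":0,"jaw":255},{"x":40,"y":-0.8,"z":33.8,"spin":0,"jaw":255},{"x":40,"y":-0.8,"z":33.8,"spin":0,"jaw":255},{"x":40,"y":-0.8,"z":33.8,"spin":0,"jaw":255},{"x":40,"y":-0.8,"z":33.8,"spin":0,"jaw":255}])

```text
time: 12.98
eef_pos: [415.3, -51.8, 41.9]
tcp_rot: [2.32, 2.118, -0.0]
contact_force: [-0.3, -0.1, -1.6]
width: 25.7
grip_force: 40.0
```

```bash
cat >> h.py <<'E'
def cr():
    o,R=st();p=o["eef_pos"];d=p-[434.9,164.3,0]
    print("cradle x",(d@[.0905,.9959,0]).round(1),"lat",(d@[.9959,-.0905,0]).round(1),"axis z",(p[2]+19.1).round(1),"F_along",(o["contact_force"]@[.0905,.9959,0]).round(2),"Flat",(o["contact_force"]@[.9959,-.0905,0]).round(2),"tq",np.round(o["torque"],2));return o,R
E
python3 - <<'E'
from h import *
for i in range(3):cr();f,C=shot("scene","s6")
marks("scene",["bar_tip","napkin_ring","back_face"])
cv2.imwrite("pics/s6c.png",cv2.resize(f["img"][200:300,270:390,::-1],None,fx=6,fy=6,interpolation=cv2.INTER_CUBIC))
E
```

```text
t 12.97 p [415.3 -51.8  41.9] x [ 9.120e-02  9.958e-01 -1.000e-04] y [ 0.9958 -0.0912  0.    ] F [-0.3 -0.1 -1.6] w 25.7 gf 40.0
cradle x -217.0 lat -0.0 axis z 61.0 F_along -0.15 Flat -0.24 tq [-0.2   0.09  0.01]
t 13.03 p [415.3 -51.8  41.9] x [ 9.140e-02  9.958e-01 -1.000e-04] y [ 0.9958 -0.0914  0.    ] F [ 0.4  0.2 -3. ] w 25.6 gf 40.0
cradle x -217.0 lat 0.0 axis z 61.0 F_along 0.27 Flat 0.37 tq [-0.24  0.09 -0.04]
t 13.07 p [415.3 -51.8  41.9] x [ 9.140e-02  9.958e-01 -1.000e-04] y [ 9.958e-01 -9.140e-02  1.000e-04] F [ 0.3  0.4 -1.4] w 25.9 gf 40.0
cradle x -217.0 lat 0.0 axis z 61.0 F_along 0.42 Flat 0.22 tq [-0.17  0.1   0.02]
scene bar_tip [([427.6, 130.2, 64.0], 0.89)]
scene napkin_ring [([436.1, 165.1, 62.5], 0.76)]
scene back_face [([437.6, 186.0, 62.2], 0.92), ([548.8, -88.7, 58.3], 0.82), ([494.5, -273.6, 2.4], 0.63)]
```

View pics/s6c.png

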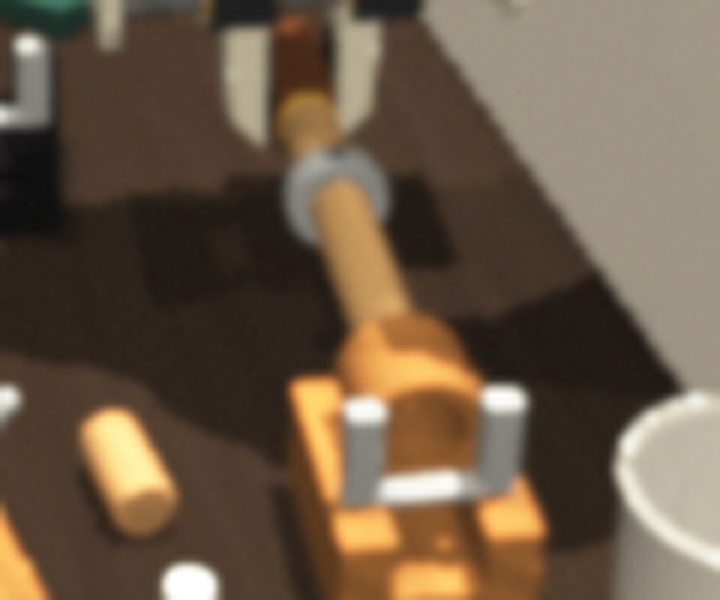

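The scene crop shows the bar axis, from collar (337,195) through (385,310), running into the bore at about (433,437), so it is aligned. Next is insertion.

>>> carry_out(targets=[{"x":8,"y":0,"z":0,"spin":0,"jaw":255},{"x":16,"y":0,"z":0,"spin":0,"jaw":255},{"x":24,"y":0,"z":0,"spin":0,"jaw":255},{"x":32,"y":0,"z":0,"spin":0,"jaw":255},{"x":40,"y":0,"z":0,"spin":0,"jaw":255},{"x":48,"y":0,"z":0,"spin":0,"jaw":255},{"x":48,"y":0,"z":0,"spin":0,"jaw":255}])

```text
time: 14.15
eef_pos: [419.8, -2.9, 41.9]
tcp_rot: [-2.319, -2.12, -0.0]
contact_force: [1.1, -0.2, -0.7]
width: 25.9
grip_force: 40.0
```

Run:
```python
from h import *
for i in range(3):cr();f,C=shot("scene","s7")
marks("scene",["bar_tip","napkin_ring","back_face"])
```

```text
t 14.15 p [419.8  -2.9  41.9] x [8.95e-02 9.96e-01 2.00e-04] y [ 0.996  -0.0895 -0.    ] F [ 1.1 -0.2 -0.7] w 25.9 gf 40.0
cradle x -167.9 lat 0.0 axis z 61.0 F_along -0.07 Flat 1.08 tq [-0.21  0.05  0.02]
t 14.2 p [419.7  -3.4  41.9] x [ 0.0899  0.9959 -0.    ] y [ 0.9959 -0.0899  0.    ] F [ 0.2 -0.4 -1.4] w 26.2 gf 40.0
cradle x -168.3 lat 0.0 axis z 61.0 F_along -0.4 Flat 0.25 tq [-0.23  0.06  0.04]
t 14.25 p [419.6  -3.7  41.9] x [ 9.050e-02  9.959e-01 -1.000e-04] y [ 0.9959 -0.0905 -0.    ] F [ 0.1 -0.7 -1.2] w 25.1 gf 40.0
cradle x -168.7 lat 0.0 axis z 61.0 F_along -0.68 Flat 0.18 tq [-0.2   0.09  0.05]
scene bar_tip [([434.8, 179.9, 61.2], 0.59), ([625.0, 57.4, 88.4], 0.22)]
scene napkin_ring [([437.2, 164.1, 63.4], 0.57), ([432.6, 176.4, 58.6], 0.49)]
scene back_face [([437.3, 187.0, 59.2], 0.74), ([542.8, -87.9, 61.9], 0.59), ([380.7, -276.0, -1.9], 0.56)]
```

>>> carry_out(targets=[{"x":8,"y":0,"z":0,"spin":0,"jaw":255},{"x":16,"y":0,"z":0,"spin":0,"jaw":255},{"x":24,"y":0,"z":0,"spin":0,"jaw":255},{"x":32,"y":0,"z":0,"spin":0,"jaw":255},{"x":40,"y":0,"z":0,"spin":0,"jaw":255},{"x":46,"y":0,"z":0,"spin":0,"jaw":255},{"x":48,"y":0,"z":0,"spin":0,"jaw":255},{"x":48,"y":0,"z":0,"spin":0,"jaw":255},{"x":48,"y":0,"z":0,"spin":0,"jaw":255}])

```text
time: 15.58
eef_pos: [424.0, 43.9, 41.9]
tcp_rot: [2.32, 2.118, -0.0]
contact_force: [0.0, 0.4, -1.5]
width: 25.9
grip_force: 40.0
```

Run:
```python
from h import *
for i in range(2):cr();f,C=shot("scene","s8")
f,C=shot("wrist","w8");marks("wrist",["napkin_ring","back_face"])
```

```text
t 15.57 p [424.   43.9  41.9] x [ 9.110e-02  9.958e-01 -1.000e-04] y [ 0.9958 -0.0911  0.    ] F [ 0.   0.4 -1.5] w 25.9 gf 40.0
cradle x -120.9 lat 0.0 axis z 61.0 F_along 0.41 Flat -0.03 tq [-0.15  0.03 -0.03]
t 15.62 p [424.   43.9  41.9] x [ 9.120e-02  9.958e-01 -1.000e-04] y [ 0.9958 -0.0912  0.    ] F [-0.2  0.  -1.7] w 25.6 gf 40.0
cradle x -120.9 lat 0.0 axis z 61.0 F_along 0.02 Flat -0.17 tq [-0.26  0.04 -0.03]
wrist napkin_ring [([435.1, 159.9, 62.6], 0.63)]
wrist back_face []
```

View pics/w8.png

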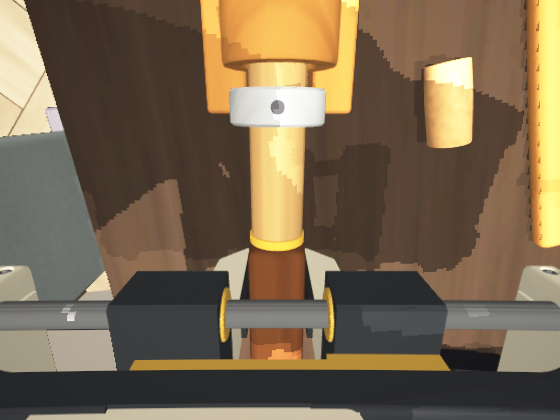

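The wrist view shows the dowel in the ring. The collar front is at row 88 and the ring face at about row 62, a gap of roughly 10 mm.

>>> carry_out(targets=[{"x":4,"y":0,"z":0,"spin":0,"jaw":255},{"x":7,"y":0,"z":0,"spin":0,"jaw":255},{"x":9,"y":0,"z":0,"spin":0,"jaw":255},{"x":9,"y":0,"z":0,"spin":0,"jaw":255}])

```text
time: 16.32
eef_pos: [424.9, 53.4, 41.9]
tcp_rot: [-2.319, -2.119, -0.0]
contact_force: [0.7, 0.2, -0.9]
width: 25.9
grip_force: 40.0
```

>>> carry_out(targets=[{"x":0.5,"y":0,"z":0,"spin":0,"jaw":255},{"x":1,"y":0,"z":0,"spin":0,"jaw":255},{"x":1,"y":0,"z":0,"spin":0,"jaw":255}])

```text
time: 16.7
eef_pos: [424.9, 54.1, 41.9]
tcp_rot: [2.32, 2.118, 0.0]
contact_force: [-0.8, 0.1, -1.6]
width: 25.9
grip_force: 40.0
```

>>> carry_out(targets=[{"x":0.5,"y":0,"z":0,"spin":0,"jaw":255},{"x":1,"y":0,"z":0,"spin":0,"jaw":255},{"x":1,"y":0,"z":0,"spin":0,"jaw":255}])

```text
time: 17.08
eef_pos: [425.0, 55.2, 41.9]
tcp_rot: [-2.32, -2.118, -0.0]
contact_force: [-1.8, -0.9, -2.6]
width: 25.8
grip_force: 40.0
```

Run:
```python
from h import *
for i in range(3):cr();shot("wrist","w9")
marks("wrist",["napkin_ring"])
```

```text
t 17.07 p [425.   55.2  41.9] x [0.0906 0.9959 0.    ] y [ 0.9959 -0.0906  0.    ] F [-1.8 -0.9 -2.6] w 25.8 gf 40.0
cradle x -109.6 lat 0.1 axis z 61.0 F_along -1.07 Flat -1.68 tq [-0.18  0.1   0.02]
t 17.12 p [425.1  55.2  41.9] x [9.060e-02 9.959e-01 1.000e-04] y [ 0.9959 -0.0906  0.    ] F [-0.5  0.2 -1.6] w 25.8 gf 40.0
cradle x -109.6 lat 0.1 axis z 61.0 F_along 0.13 Flat -0.55 tq [-0.19  0.04  0.01]
t 17.18 p [425.   55.2  41.9] x [0.0906 0.9959 0.    ] y [ 0.9959 -0.0906 -0.    ] F [ 0.1  0.7 -1.3] w 25.7 gf 40.0
cradle x -109.6 lat 0.0 axis z 61.0 F_along 0.7 Flat 0.04 tq [-0.16  0.09  0.01]
wrist napkin_ring [([432.4, 163.0, 61.9], 0.83)]
```

>>> carry_out(targets=[{"x":0.5,"y":0,"z":0,"spin":0,"jaw":255},{"x":1,"y":0,"z":0,"spin":0,"jaw":255},{"x":1,"y":0,"z":0,"spin":0,"jaw":255}])

```text
time: 17.65
eef_pos: [425.2, 56.1, 41.9]
tcp_rot: [2.32, 2.118, 0.0]
contact_force: [0.2, 0.2, -1.8]
width: 25.8
grip_force: 40.0
```

>>> carry_out(targets=[{"x":0.5,"y":0,"z":0,"spin":0,"jaw":255},{"x":1,"y":0,"z":0,"spin":0,"jaw":255},{"x":1,"y":0,"z":0,"spin":0,"jaw":255}])

```text
time: 18.02
eef_pos: [425.2, 56.7, 41.9]
tcp_rot: [2.32, 2.118, -0.0]
contact_force: [0.2, -4.7, -1.1]
width: 25.8
grip_force: 40.0
```

>>> carry_out(targets=[{"x":0.3,"y":0,"z":0,"spin":0,"jaw":255},{"x":0.6,"y":0,"z":0,"spin":0,"jaw":255},{"x":0.6,"y":0,"z":0,"spin":0,"jaw":255}])

```text
time: 18.4
eef_pos: [425.2, 57.0, 41.9]
tcp_rot: [2.32, 2.117, -0.001]
contact_force: [-0.1, -6.0, -0.7]
width: 25.9
grip_force: 40.0
```

Run:
```python
from h import *
for i in range(4):cr();shot("wrist","w9")
```

```text
t 18.4 p [425.2  57.   41.9] x [ 9.140e-02  9.958e-01 -7.000e-04] y [ 9.958e-01 -9.140e-02  1.000e-04] F [-0.1 -6.  -0.7] w 25.9 gf 40.0
cradle x -107.7 lat 0.1 axis z 61.0 F_along -5.95 Flat 0.4 tq [-1.48  0.13 -0.01]
t 18.45 p [425.2  57.   41.9] x [ 9.140e-02  9.958e-01 -7.000e-04] y [ 0.9958 -0.0914  0.    ] F [ 0.8 -6.2 -1.1] w 25.7 gf 40.0
cradle x -107.7 lat 0.0 axis z 61.0 F_along -6.11 Flat 1.35 tq [-1.43  0.13  0.01]
t 18.5 p [425.2  57.1  41.9] x [ 9.130e-02  9.958e-01 -7.000e-04] y [ 9.958e-01 -9.130e-02  1.000e-04] F [ 0.  -6.5  0.2] w 25.9 gf 40.0
cradle x -107.7 lat 0.1 axis z 61.0 F_along -6.49 Flat 0.62 tq [-1.45  0.1   0.07]
t 18.55 p [425.2  57.1  41.9] x [ 9.140e-02  9.958e-01 -6.000e-04] y [ 9.958e-01 -9.140e-02  1.000e-04] F [-0.  -6.8 -0.6] w 25.9 gf 40.0
cradle x -107.7 lat 0.1 axis z 61.0 F_along -6.82 Flat 0.58 tq [-1.48  0.07  0.03]
```

>>> carry_out(targets=[{"x":0.4,"y":0,"z":0,"spin":0,"jaw":255},{"x":0.8,"y":0,"z":0,"spin":0,"jaw":255},{"x":0.8,"y":0,"z":0,"spin":0,"jaw":255}])

```text
time: 18.98
eef_pos: [425.2, 57.4, 41.9]
tcp_rot: [2.321, 2.116, -0.001]
contact_force: [-0.5, -8.3, -0.4]
width: 26.0
grip_force: 40.0
```

Run:
```python
from h import *
for i in range(3):cr();shot("wrist","w9")
```

```text
t 18.98 p [425.2  57.4  41.9] x [ 0.0918  0.9958 -0.0011] y [ 9.958e-01 -9.180e-02  1.000e-04] F [-0.5 -8.3 -0.4] w 26.0 gf 40.0
cradle x -107.3 lat 0.1 axis z 61.0 F_along -8.29 Flat 0.22 tq [-1.79  0.08  0.  ]
t 19.02 p [425.2  57.4  41.9] x [ 0.0918  0.9958 -0.0011] y [ 9.958e-01 -9.180e-02  1.000e-04] F [-0.8 -8.2 -0.3] w 26.1 gf 40.0
cradle x -107.3 lat 0.0 axis z 61.0 F_along -8.26 Flat -0.1 tq [-1.78  0.1  -0.01]
t 19.07 p [425.3  57.4  41.9] x [ 0.0917  0.9958 -0.0011] y [ 9.958e-01 -9.170e-02  2.000e-04] F [-0.1 -8.7 -0.7] w 25.7 gf 40.0
cradle x -107.3 lat 0.1 axis z 61.0 F_along -8.71 Flat 0.69 tq [-1.82  0.09  0.05]
```

>>> carry_out(targets=[{"x":0.4,"y":0,"z":0,"spin":0,"jaw":255},{"x":0.8,"y":0,"z":0,"spin":0,"jaw":255},{"x":0.8,"y":0,"z":0,"spin":0,"jaw":255},{"x":0.8,"y":0,"z":0,"spin":0,"jaw":255},{"x":0.8,"y":0,"z":0,"spin":0,"jaw":255}])

```text
time: 19.75
eef_pos: [425.2, 57.8, 41.9]
tcp_rot: [2.321, 2.116, -0.002]
contact_force: [-1.8, -11.2, 0.6]
width: 25.6
grip_force: 40.0
```

Run:
```python
from h import *
for i in range(10):
    if i%3==0:cr()
    f,C=shot("wrist","w9")
```

```text
t 19.75 p [425.2  57.8  41.9] x [ 0.0922  0.9957 -0.0015] y [ 9.957e-01 -9.220e-02  1.000e-04] F [ -1.8 -11.2   0.6] w 25.6 gf 40.0
cradle x -107.0 lat 0.0 axis z 61.0 F_along -11.27 Flat -0.78 tq [-2.22  0.18  0.07]
t 19.9 p [425.2  57.8  41.9] x [ 0.0922  0.9957 -0.0015] y [ 9.957e-01 -9.220e-02  1.000e-04] F [ -0.  -10.5  -0.4] w 25.7 gf 40.0
cradle x -107.0 lat 0.0 axis z 61.0 F_along -10.46 Flat 0.95 tq [-2.22  0.16  0.  ]
t 20.05 p [425.2  57.8  41.9] x [ 0.0922  0.9957 -0.0015] y [ 9.957e-01 -9.220e-02  1.000e-04] F [ -0.7 -10.1   0.1] w 25.8 gf 40.0
cradle x -107.0 lat 0.0 axis z 61.0 F_along -10.1 Flat 0.2 tq [-2.23  0.13  0.09]
t 20.2 p [425.2  57.8  41.9] x [ 0.0922  0.9957 -0.0015] y [ 0.9957 -0.0922  0.    ] F [-0.5 -9.6 -0. ] w 25.5 gf 40.0
cradle x -107.0 lat -0.0 axis z 61.0 F_along -9.64 Flat 0.4 tq [-2.14  0.19  0.05]
```

>>> carry_out(targets=[{"x":-1,"y":0,"z":0,"spin":0,"jaw":255},{"x":-2,"y":0,"z":0,"spin":0,"jaw":255},{"x":-3,"y":0,"z":0,"spin":0,"jaw":255},{"x":-4,"y":0,"z":0,"spin":0,"jaw":255},{"x":-5,"y":0,"z":0,"spin":0,"jaw":255},{"x":-5,"y":0,"z":0,"spin":0,"jaw":255},{"x":-5,"y":0,"z":0,"spin":0,"jaw":255}])

```text
time: 21.12
eef_pos: [424.9, 54.6, 41.9]
tcp_rot: [-2.32, -2.118, -0.0]
contact_force: [0.5, 0.3, -1.5]
width: 25.4
grip_force: 40.0
```

>>> carry_out(targets=[{"x":0,"y":0,"z":-2,"spin":0,"jaw":255},{"x":0,"y":0,"z":-4,"spin":0,"jaw":255},{"x":0,"y":0,"z":-7,"spin":0,"jaw":255},{"x":0,"y":0,"z":-11,"spin":0,"jaw":255},{"x":0,"y":0,"z":-16,"spin":0,"jaw":255},{"x":0,"y":0,"z":-20,"spin":0,"jaw":255},{"x":0,"y":0,"z":-20,"spin":0,"jaw":255}])

```text
time: 22.0
eef_pos: [425.2, 54.4, 62.3]
tcp_rot: [2.32, 2.118, 0.001]
contact_force: [-0.5, -0.2, -1.5]
width: 25.7
grip_force: 40.0
```

Run:
```python
from h import *
cr();f,C=shot("scene","s10");marks("scene",["napkin_ring"])
f,C=shot("wrist","w10");marks("wrist",["napkin_ring"])
a=cv2.imread("pics/w10.png")[0:260,140:420];s=cv2.imread("pics/s10.png")[200:300,270:390]
cv2.imwrite("pics/c10.png",np.hstack([cv2.resize(a,(430,400)),cv2.resize(s,(370,400))]))
```

```text
t 22.0 p [425.2  54.4  62.3] x [9.060e-02 9.959e-01 3.000e-04] y [ 9.959e-01 -9.060e-02  6.000e-04] F [-0.5 -0.2 -1.5] w 25.7 gf 40.0
cradle x -110.3 lat 0.3 axis z 81.4 F_along -0.28 Flat -0.44 tq [-0.26  0.06 -0.02]
scene napkin_ring [([441.9, 168.7, 78.9], 0.92)]
wrist napkin_ring [([434.4, 164.5, 78.2], 0.93)]
```

View pics/c10.png

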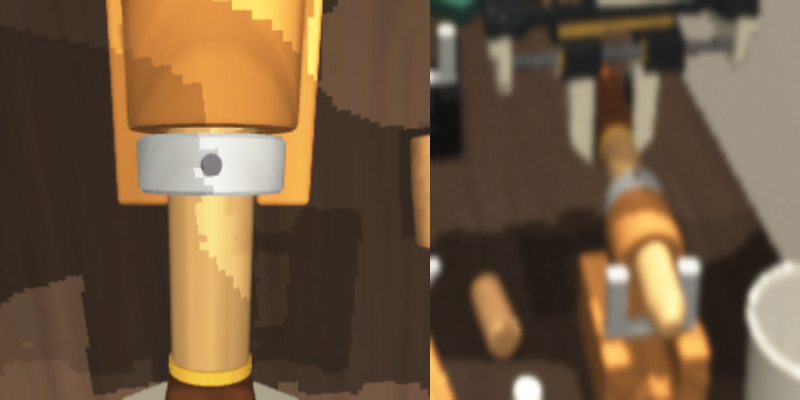

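The picture shows the ring hanging on the dowel just ahead of the collar, clear of the prongs. I lift further and carry it over.

>>> carry_out(targets=[{"x":0,"y":0,"z":-5,"spin":0,"jaw":255},{"x":0,"y":0,"z":-13,"spin":0,"jaw":255},{"x":0,"y":0,"z":-24,"spin":0,"jaw":255},{"x":0,"y":0,"z":-38,"spin":0,"jaw":255},{"x":0,"y":0,"z":-52,"spin":0,"jaw":255},{"x":0,"y":0,"z":-66,"spin":0,"jaw":255},{"x":0,"y":0,"z":-78,"spin":0,"jaw":255},{"x":0,"y":0,"z":-85,"spin":0,"jaw":255},{"x":0,"y":0,"z":-88,"spin":0,"jaw":255},{"x":0,"y":0,"z":-88,"spin":0,"jaw":255},{"x":0,"y":0,"z":-88,"spin":0,"jaw":255}])

```text
time: 23.58
eef_pos: [424.7, 54.3, 149.6]
tcp_rot: [-2.32, -2.118, 0.001]
contact_force: [-0.6, -0.4, -2.0]
width: 25.6
grip_force: 40.0
```

>>> carry_out(targets=[{"x":-0.5,"y":4,"z":0,"spin":-0.3,"jaw":255},{"x":-1.3,"y":12,"z":0,"spin":-1,"jaw":255},{"x":-2.7,"y":24,"z":0,"spin":-2,"jaw":255},{"x":-4.5,"y":40,"z":0,"spin":-3,"jaw":255},{"x":-6.5,"y":57,"z":0,"spin":-4.2,"jaw":255},{"x":-8.5,"y":75,"z":0,"spin":-5.5,"jaw":255},{"x":-10.5,"y":93,"z":0,"spin":-7,"jaw":255},{"x":-12.5,"y":111,"z":0,"spin":-8.4,"jaw":255},{"x":-14.5,"y":129,"z":0,"spin":-9.8,"jaw":255},{"x":-16.5,"y":147,"z":0,"spin":-11.2,"jaw":255},{"x":-18.5,"y":165,"z":0,"spin":-12.6,"jaw":255},{"x":-20.5,"y":182,"z":0,"spin":-13.8,"jaw":255},{"x":-22,"y":195,"z":0,"spin":-14.7,"jaw":255},{"x":-23.2,"y":204,"z":0,"spin":-15.2,"jaw":255},{"x":-23.7,"y":208.3,"z":0,"spin":-15.4,"jaw":255},{"x":-23.7,"y":208.3,"z":0,"spin":-15.4,"jaw":255},{"x":-23.7,"y":208.3,"z":0,"spin":-15.4,"jaw":255},{"x":-23.7,"y":208.3,"z":0,"spin":-15.4,"jaw":255}])

```text
time: 25.82
eef_pos: [630.0, 12.1, 150.0]
tcp_rot: [-2.015, -2.41, -0.0]
contact_force: [-0.1, 0.7, -1.6]
width: 25.7
grip_force: 40.0
```

Run:
```python
from h import *
for i in range(3):o,R=st();shot("wrist","w11")
d=np.array([630.4,11.9,65.8])-o["eef_pos"];print("tool shift",(R.T@d).round(2),"az",np.degrees(np.arctan2(R[1,0],R[0,0])))
marks("wrist",["bar","napkin_ring"]);shot("scene");marks("scene",["bar_tip","napkin_ring","bar"])
```

```text
t 25.82 p [630.   12.1 150. ] x [-1.772e-01  9.842e-01  3.000e-04] y [0.9842 0.1772 0.    ] F [-0.1  0.7 -1.6] w 25.7 gf 40.0
t 25.88 p [630.   12.1 150. ] x [-1.772e-01  9.842e-01  2.000e-04] y [ 0.9842  0.1772 -0.    ] F [ 1.1  0.7 -2.3] w 25.9 gf 40.0
t 25.93 p [630.1  12.  150. ] x [-1.772e-01  9.842e-01  2.000e-04] y [0.9842 0.1772 0.    ] F [-0.4 -0.2 -1.3] w 25.7 gf 40.0
tool shift [-0.19  0.31 84.22] az 100.20419969986159
wrist bar [([633.9, 4.6, 171.2], 0.72)]
wrist napkin_ring [([608.8, 121.0, 167.1], 0.87)]
scene bar_tip [([596.8, 193.0, 168.2], 0.94)]
scene napkin_ring [([613.6, 124.5, 165.9], 0.73)]
scene bar [([629.7, 2.8, 169.9], 0.77), ([492.8, -275.0, 0.4], 0.18)]
```

>>> carry_out(targets=[{"x":0,"y":0.2,"z":6,"spin":0,"jaw":255},{"x":0,"y":0.3,"z":16,"spin":0,"jaw":255},{"x":0,"y":0.3,"z":28,"spin":0,"jaw":255},{"x":0,"y":0.3,"z":40,"spin":0,"jaw":255},{"x":0,"y":0.3,"z":52,"spin":0,"jaw":255},{"x":0,"y":0.3,"z":63,"spin":0,"jaw":255},{"x":0,"y":0.3,"z":71,"spin":0,"jaw":255},{"x":0,"y":0.3,"z":76,"spin":0,"jaw":255},{"x":0,"y":0.3,"z":79,"spin":0,"jaw":255},{"x":0,"y":0.3,"z":81,"spin":0,"jaw":255},{"x":0,"y":0.3,"z":82,"spin":0,"jaw":255},{"x":0,"y":0.3,"z":82,"spin":0,"jaw":255},{"x":0,"y":0.3,"z":82,"spin":0,"jaw":255}])

```text
time: 27.9
eef_pos: [630.6, 11.9, 68.1]
tcp_rot: [2.015, 2.41, 0.0]
contact_force: [0.3, 0.3, -1.9]
width: 26.0
grip_force: 40.0
```

>>> carry_out(targets=[{"x":0,"y":0,"z":0.5,"spin":0,"jaw":255},{"x":0,"y":0,"z":1,"spin":0,"jaw":255},{"x":0,"y":0,"z":1.5,"spin":0,"jaw":255},{"x":0,"y":0,"z":2,"spin":0,"jaw":255},{"x":0,"y":0,"z":2,"spin":0,"jaw":255},{"x":0,"y":0,"z":2,"spin":0,"jaw":255}])

```text
time: 28.65
eef_pos: [630.7, 11.9, 66.0]
tcp_rot: [2.015, 2.41, 0.001]
contact_force: [1.2, -0.4, -0.5]
width: 25.6
grip_force: 40.0
```

Run:
```python
from h import *
for i in range(3):o,R=st();shot("wrist","w12")
print(o["torque"]);marks("wrist",["bar","napkin_ring"]);shot("scene");marks("scene",["bar_tip","napkin_ring","bar"])
```

```text
t 28.65 p [630.7  11.9  66. ] x [-0.177   0.9842  0.    ] y [9.842e-01 1.770e-01 4.000e-04] F [ 1.2 -0.4 -0.5] w 25.6 gf 40.0
t 28.7 p [630.7  11.9  66. ] x [-0.177   0.9842  0.    ] y [9.842e-01 1.770e-01 4.000e-04] F [ 0.8  0.2 -0.3] w 25.9 gf 40.0
t 28.75 p [630.7  11.9  66. ] x [-0.1771  0.9842 -0.    ] y [9.842e-01 1.771e-01 4.000e-04] F [1.1 0.1 0.1] w 25.8 gf 40.0
[-0.13992585 -0.12958422 -0.05127607]
wrist bar [([628.5, 2.4, 85.8], 0.95)]
wrist napkin_ring [([609.8, 120.2, 83.3], 0.96), ([528.9, 120.3, 1.2], 0.5)]
scene bar_tip [([598.9, 192.9, 82.8], 0.98)]
scene napkin_ring [([612.6, 125.6, 84.5], 0.82)]
scene bar [([630.0, 3.2, 84.5], 0.82)]
```

>>> carry_out(targets=[{"x":0,"y":0,"z":0.3,"spin":0,"jaw":170},{"x":0,"y":0,"z":0.3,"spin":0,"jaw":150},{"x":0,"y":0,"z":0.3,"spin":0,"jaw":100},{"x":0,"y":0,"z":0.3,"spin":0,"jaw":50},{"x":0,"y":0,"z":0.3,"spin":0,"jaw":30},{"x":0,"y":0,"z":0.3,"spin":0,"jaw":30},{"x":0,"y":0,"z":0.3,"spin":0,"jaw":30},{"x":0,"y":0,"z":0.3,"spin":0,"jaw":30}], force=10)

```text
time: 30.1
eef_pos: [630.5, 11.9, 65.6]
tcp_rot: [2.015, 2.41, 0.0]
contact_force: [-0.2, -0.0, 0.4]
width: 80.7
grip_force: 0.0
```

>>> carry_out(targets=[{"x":0,"y":0,"z":-10,"spin":0,"jaw":30},{"x":0,"y":0,"z":-30,"spin":0,"jaw":30},{"x":0,"y":0,"z":-60,"spin":0,"jaw":30},{"x":0,"y":0,"z":-100,"spin":0,"jaw":30},{"x":0,"y":0,"z":-140,"spin":0,"jaw":30},{"x":0,"y":0,"z":-160,"spin":0,"jaw":30},{"x":0,"y":0,"z":-160,"spin":0,"jaw":30},{"x":0,"y":0,"z":-160,"spin":0,"jaw":30}])

```text
time: 31.1
eef_pos: [630.1, 12.0, 225.4]
tcp_rot: [-2.015, -2.41, 0.0]
contact_force: [0.2, 1.0, -0.4]
width: 81.1
grip_force: 0.0
```

Run:
```python
from h import *
st();f,C=shot("wrist","w13")
marks("wrist",["bar","bar_tip","napkin_ring","fork_far"]);s,_=shot("scene","s13");marks("scene",["bar_tip","napkin_ring","bar"])
cv2.imwrite("pics/c13.png",np.hstack([cv2.resize(f["img"][:300,150:430,::-1],(400,430)),cv2.resize(s["img"][200:330,210:330,::-1],(397,430))]))
```

```text
t 31.1 p [630.1  12.  225.4] x [-1.771e-01  9.842e-01  3.000e-04] y [ 9.842e-01  1.771e-01 -4.000e-04] F [ 0.2  1.  -0.4] w 81.1 gf 0.0
wrist bar [([630.5, 1.5, 84.2], 0.91), ([606.4, 119.9, 80.3], 0.23)]
wrist bar_tip []
wrist napkin_ring [([607.2, 121.3, 82.8], 0.77)]
wrist fork_far []
scene bar_tip [([596.1, 189.5, 83.5], 0.85)]
scene napkin_ring [([616.3, 125.5, 83.6], 0.86)]
scene bar [([628.3, 1.6, 84.5], 0.78)]
```

View pics/c13.png

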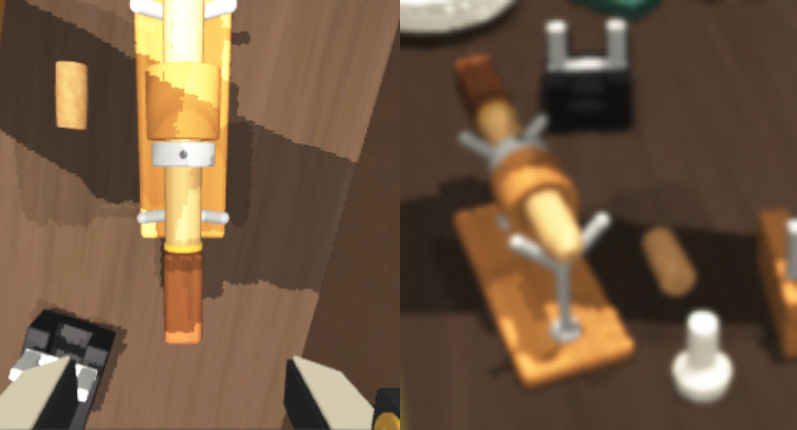

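The bar lies in both forks, released, and the ring hangs between them next to the collar at (183,105).

```bash
python3 -c "
from cell import *
print(close_job())"
```

```text
the job is handed in; nothing more can be done
None
```

The job is handed in: the ring was pressed home at about 10 to 11 N for over half a second, and the bar lies back in both forks with the ring hanging between them; the hand-in gave no verdict.

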